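# Put the gauges back on their shadow pads

### The job

Put the four gauging pieces back on their own yellow pads, each lying flat and centred on the black outline of its own shape and size: the steel setting ring, the plug gauge, the clear box of pins (these two lengthwise along their outlines, either way round) and the brass bush standing upright on its flange. Someone left the bush on the setting ring's pad, so clear it from there before the ring goes home. Leave the black loupe and the magnet block where they are.

Things in the scene. Friction and masses are not known exactly. Their poses are not given: they have to be found in the camera images.
- ring_center (a point): The setting ring: a plain steel ring standing flat, outer diameter 52 mm, 16 mm high, with a round bore. The point is its centre, half-way up (8 mm above its underside); z is its axis. Loose, about 0.2 kg.
- plug_center (a point): The plug gauge: a slim steel plug gauge lying on its side, 89 mm long with a white hexagonal handle 20 mm across (60 mm long) and a thinner round steel plug at each end; 18 mm high. The point is its middle, half-way up (9 mm above its underside); y runs along its length, x across its 20 mm width, z up. Loose, about 0.1 kg.
- pins_center (a point): The pin box: a low clear box holding three steel pins side by side, 84 mm long, 48 mm wide, 16 mm high (end and side walls 18 mm). The point is its middle, 8 mm above its underside; y runs along its length, x across its 48 mm width, z up. Loose, about 0.1 kg.
- bush_center (a point): The brass bush: yellow metal, standing on its flange of 33 mm diameter (8 mm high), above it a round neck of 22 mm diameter; 27 mm high in all. The point is on its axis, half-way up (13.5 mm above its underside); z is its axis. Loose, about 0.06 kg. At the start it stands on the setting ring's pad.
- loupe_center (a point): The loupe: a black stand magnifier, round, 44 mm diameter at the foot and 36 mm at the top, 31 mm high. Loose; not part of the job. The point is on its axis, half-way up.
- magnet_center (a point): The magnet block: a dark grey block 56 x 40 mm, 36 mm high, with a red button on one end. Loose; not part of the job. The point is its middle, half-way up; x runs along its 56 mm.
- pad_ring_center (a point): Pad of the setting ring: a fixed yellow plate 110 x 74 mm, 6 mm thick, with a black outline in its middle: a disc of 60 mm diameter with a yellow dot of 18 mm at its centre (the setting ring's place). The point is the middle of the outline, on the plate's upper face (6 mm above the bench); x runs along the plate's 110 mm length, y across its 74 mm, z up.
- pad_bush_center (a point): Pad of the brass bush: a fixed yellow plate 110 x 74 mm, 6 mm thick, with a black outline in its middle: a plain disc of 40 mm diameter (the brass bush's place). The point is the middle of the outline, on the plate's upper face (6 mm above the bench); x runs along the plate's 110 mm length, y across its 74 mm, z up.
- pad_plug_center (a point): Pad of the plug gauge: a fixed yellow plate 110 x 74 mm, 6 mm thick, with a black outline in its middle: a slim bar 96 mm long with a thicker middle, 25 mm wide, lengthwise on the plate (the plug gauge's place). The point is the middle of the outline, on the plate's upper face (6 mm above the bench); x runs along the plate's 110 mm length, y across its 74 mm, z up.
- pad_pins_center (a point): Pad of the pin box: a fixed yellow plate 110 x 74 mm, 6 mm thick, with a black outline in its middle: a broad rectangle 92 x 56 mm, lengthwise on the plate (the pin box's place). The point is the middle of the outline, on the plate's upper face (6 mm above the bench); x runs along the plate's 110 mm length, y across its 74 mm, z up.
Things that resemble listed ones, but are neither listed nor needed, are in the scene too. What is shaped like the part that bears ring_center but brown or turquoise is not meant.

How it is judged (in metres and radians):
At the end, for the whole second after the job is handed in: Each of the four pieces rests released on its own pad: centre within 12 mm of the outline's centre, on the plate within 5 mm of height; ring, bush, pin box upright within 0.15 rad; plug gauge and pin box lengthwise within 0.22 rad. Loupe and magnet block never moved over 25 mm (horizontal distance between ring_center and pad_ring_center below 0.012 m and z of ring_center in the frame of pad_ring_center between 0.003 and 0.013 m and linear speed of each of ring, plug, pins, bush below 0.02 m/s and angle between each of ring_center, pins_center, bush_center's own z axis and vertical below 0.15 rad and horizontal distance between plug_center and pad_plug_center below 0.012 m and z of plug_center in the frame of pad_plug_center between 0.004 and 0.014 m and angle between the y axis of plug_center and the x axis of pad_plug_center, either way round below 0.22 rad and horizontal distance between pins_center and pad_pins_center below 0.012 m and z of pins_center in the frame of pad_pins_center between 0.003 and 0.013 m and angle between the y axis of pins_center and the x axis of pad_pins_center, either way round below 0.22 rad and horizontal distance between bush_center and pad_bush_center below 0.012 m and z of bush_center in the frame of pad_bush_center between 0.0085 and 0.0185 m); the robot touches nothing.
It fails at once if the loupe was moved more than 25 mm (distance of loupe_center from where it was at the start of the episode above 0.025 m).
It fails at once if the magnet block was moved more than 25 mm (distance of magnet_center from where it was at the start of the episode above 0.025 m).
It also fails if it takes over 115 s, if anything falls off the work surface, if the arm or the gripper's body presses on something with over 40 N, if the wrist force passes 120 N, or if a joint passes its speed limit or range.

### The arm

A 6-joint arm with a two-finger parallel gripper is mounted at the origin on a cart in front of the work surface, level with it; the furniture and walls round the work are solid. World frame = base frame: x ahead of the robot, y to its left, z up, the work surface at z = 0. Lengths are in m, angles in degrees, forces in N, time in s.
With the tool pointing down it reaches from about 0.4 to 0.825 m from the base axis. Payload 7 kg.
Tool frame: the origin (TCP) lies midway between the tips of the shut fingers; the grasp point (between the pads) lies 19 mm behind it; z points along the fingers, y is the line along which they close (so a half turn about z gives the same grasp; the last joint's range is limited). The gripper opens to 88 mm and grips with 3 to 60 N. Pads are 19 mm wide; open, the fingers measure 130 mm over their backs; the gripper's body (78 mm by 193 mm) begins 47 mm behind the grasp point.
Start: joints at [80.334, 20.546, 0.682, 0, -70.136, -16.507], TCP at [0.298, 0.606, 0.227] pointing down, gripper open.
Joint ranges: [-176.03, 176.03], [-82.01, 121.73], [-58.28, 71.71], [-173.87, 95.51], [-174.79, -0.11], [-173.66, 173.66]. Speed limits (degrees/s): [136.94, 136.94, 172.46, 180, 180, 180].

### API

Orientations are given as [roll, pitch, yaw] about the fixed x, y, z axes, in that order (R = Rz(yaw) Ry(pitch) Rx(roll)).
In Python, from plant import r gives the robot as it stands. The module is installed in compiled form; this text tells all that it offers.
- The arm moves only by the tool play_rows, never from a script. Its argument "rows" is a list of rows, each an object with "slide": the shift along the tool's x, y, z as a fraction of full scale, a list of three; "delta_rot": the turn, a rotation vector about the tool's x, y, z as a fraction of full scale, a list of three; "fingers": the opening, from -1 (shut) to 1 (fully open). In form: [{"slide": [x, y, z], "delta_rot": [rx, ry, rz], "fingers": fingers}, ...]. A call has 1 to 8 rows; each row shifts and turns the commanded pose from where the row before left it, along the tool's axes as they then stand; what a row does not reach is not made up. Full scale, the value 1, is 0.15 m for a shift and 0.08 rad for a turn. A row lasts 1/8 s, in which the tool goes at most 62.5 mm and 10.7 degrees, less where a joint would pass 70% of its speed; a pose out of reach is approached as far as the arm can. A call with a number of a shift or a turn outside -1 to 1 is refused whole. A call with a gripper value outside its range is refused whole. The fingers move at their own pace and stop on an object; "squeeze" is the grip in N (left out, the last holds). Time passes only in rows, so rows that do not move let the fingers close. It gives the time, the measured TCP pose, the force, the opening and the grip force at its end, in the units of the state.
- r.get_state(): the state, without advancing time (a new reading comes with each control period).
- r.capture(name): name is "scene" or "top" or "wrist"; returns a dict with "image" (420x560x3 uint8, blue, green, red), "fx", "fy", "cx", "cy" (pixels), "R" (3x3) and "t" (3): a world point X has camera coordinates R X + t; the wrist camera has in their place "T_tool_cam" (4x4, takes a point from camera to tool coordinates, whose origin is the TCP and whose axes are the flange's). Camera axes: x right, y down, z forward; pixel columns grow to the right and rows downward; lengths in m; the calibration is good to about 2 mm. The wrist camera is an equidistant fisheye: a pixel r from the principal point sees the ray r / f radians off the axis. A picture is of the moment at which its call begins: read the wrist's pose just before it. There is no depth.
- r.close_job(): hands the job in; it is judged then, once.
The state is a dict: "time_s": time; "joints": joint angles; "qd": joint speeds; "joint_torque": joint torques, N m; "tcp_pos": TCP position; "eef_rot": TCP orientation; "contact_force": force on the tool from outside, world axes, zero at the start; "moment": the same for the moment, N m; "gripper_width": finger opening in m; "gripper_force": force on a finger pad.
Only numpy, scipy, OpenCV 4.12 (cv2) and the standard library are available. Lean on these libraries where they do the work, as an engineer would, in place of code of your own. Each camera call takes 0.05 s, during which the arm holds its last target. There are 200 camera calls.

## Working session

There is one attempt and no reset: what is moved stays moved. The work goes in short steps, Python scripts to look and compute and a tool call to move; the robot and the scene stay as the last step left them, time stands still between calls to the robot, and variables do not carry over. Pictures are saved under pics/ and viewed, at most 14 in all, crops included, and the job is handed in when it is done.

Besides the shell and the picture viewer there is one more tool, called after "Emit:" as name([rows], argument=value, ...), one row to a line, values as JSON. play_rows: Moves the arm, as the interface text tells. Shift numbers are shares of 0.15 m and turn numbers shares of 0.08 rad, none past 1 either way. Its arguments: {"type":"object","properties":{"rows":{"type":"array"},"squeeze":{"type":"number"}},"required":["rows"]}

```bash
mkdir -p pics && python3 - <<'E'
from plant import r
import cv2,pickle
s=r.get_state();print(s)
d={}
for n in("top","scene"):
    c=r.capture(n);d[n]=c;cv2.imwrite(f"pics/{n}0.png",c["image"])
    print({k:v for k,v in c.items() if k!="image"})
pickle.dump(d,open("c0.pkl","wb"))
E
```

```text
{'time_s': 0.0, 'joints': array([ 8.03359728e+01,  2.05928013e+01,  6.35029601e-01, -2.05103610e-02,
       -7.01368282e+01, -1.65064095e+01]), 'qd': array([-0.14633146, -0.04763208,  0.07666654,  0.00205786,  0.04347649,
        0.06168071]), 'joint_torque': array([-5.39185075e-04, -5.82718170e+01,  2.93048036e+01,  6.99754804e+00,
        7.03870930e-03, -1.48589302e-04]), 'tcp_pos': array([0.29751585, 0.60535424, 0.22561559]), 'eef_rot': array([ 1.79903820e+02, -8.39418508e-03, -2.61774145e+01]), 'contact_force': array([ 0.06237599, -0.02335953,  0.49099373]), 'moment': array([-0.01336022, -0.04266803,  0.02138183]), 'gripper_force': 0.0, 'gripper_width': 0.08763060718906367}
{'fx': 512.384201072786, 'fy': 512.384201072786, 'cx': 277.9233528087347, 'cy': 210.78856659215765, 'R': array([[ 0.02897809, -0.99931454, -0.02303729],
       [-0.98568142, -0.02473764, -0.16679386],
       [ 0.16610965,  0.0275408 , -0.98572262]]), 't': array([0.14442781, 0.44800949, 1.25209891])}
{'fx': 428.6537201461111, 'fy': 428.6537201461111, 'cx': 277.5093190266699, 'cy': 205.8270031283007, 'R': array([[ 0.8036694 , -0.59479556, -0.0182684 ],
       [-0.33731044, -0.43004292, -0.83742746],
       [ 0.49024194,  0.67917694, -0.54624309]]), 't': array([-0.28412806,  0.25706621,  1.09552919])}
```

View pics/top0.png

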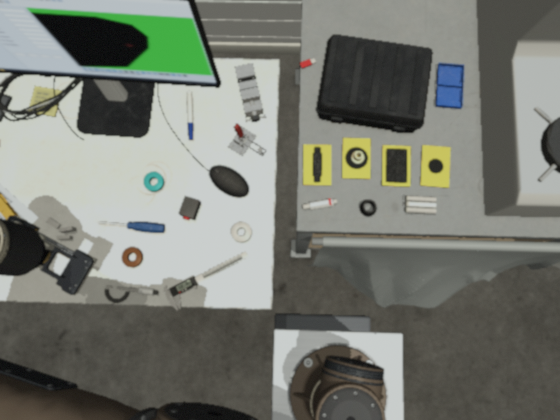

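View pics/scene0.png

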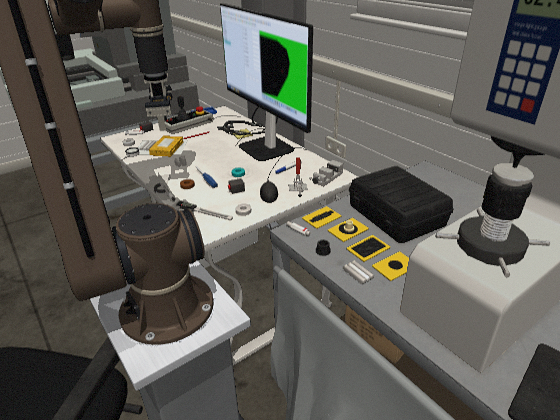

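Top view: pads at px (317,165) plug, (357,158) ring with bush, (397,165) pins, (435,166) bush; plug gauge (320,204), loupe (368,208), pin box (421,205); steel ring (242,232), magnet (189,208) on the left bench.

```bash
cat > h.py <<'E'
import numpy as np,cv2
from scipy.spatial.transform import Rotation as Ro
def ray(c,uv,z):
    d=c["R"].T@np.array([(uv[0]-c["cx"])/c["fx"],(uv[1]-c["cy"])/c["fy"],1]); o=-c["R"].T@c["t"]
    return o+d*(z-o[2])/d[2]
def proj(c,X):
    p=c["R"]@X+c["t"]; return c["fx"]*p[0]/p[2]+c["cx"],c["fy"]*p[1]/p[2]+c["cy"]
E
python3 - <<'E'
import pickle,cv2
from h import *
d=pickle.load(open("c0.pkl","rb"));c=d["top"];im=c["image"]
a=cv2.resize(im[135:225,298:458],None,fx=5,fy=5,interpolation=cv2.INTER_CUBIC)
cv2.imwrite("pics/crop0.png",a)
for n,uv,z in [("padplug",(317,165),.006),("padring",(357,158),.006),("padpins",(397,165),.006),("padbush",(435,166),.006),("plug",(320,204),.01),("loupe",(368,208),.03),("pins",(421,205),.016),("ring",(242,232),.016),("magnet",(189,208),.036)]:
    X=ray(c,uv,z);print(n,X.round(3),np.hypot(*X[:2]).round(3),np.round(proj(d["scene"],X)))
E
```

```text
padplug [0.574 0.059 0.006] 0.577 [321. 216.]
padring [ 0.595 -0.046  0.006] 0.597 [348. 228.]
padpins [ 0.579 -0.15   0.006] 0.598 [368. 247.]
padbush [ 0.578 -0.249  0.006] 0.629 [394. 264.]
plug [0.469 0.049 0.01 ] 0.472 [298. 228.]
loupe [ 0.458 -0.071  0.03 ] 0.464 [321. 243.]
pins [ 0.472 -0.208  0.016] 0.516 [357. 269.]
ring [0.391 0.247 0.016] 0.462 [243. 207.]
magnet [0.446 0.383 0.036] 0.588 [235. 182.]
```

View pics/crop0.png

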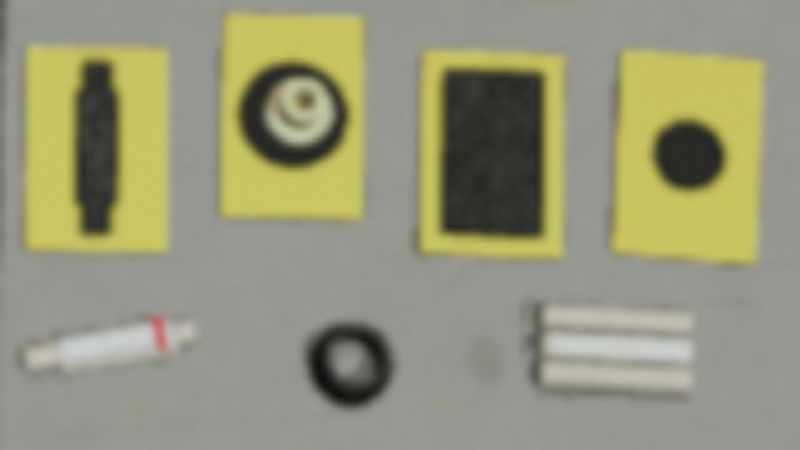

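```bash
cat >> h.py <<'E'
def todo(s,X,yaw=None):
    "total slide (units, tool axes) and yaw turn (units)"
    R=Ro.from_euler("xyz",s["eef_rot"],degrees=True)
    if yaw is not None:
        tgt=Ro.from_euler("xyz",[180,0,yaw],degrees=True)
        rv=(R.inv()*tgt).as_rotvec(); print("turn",(rv/.08).round(2)); R=tgt
    print("slide",(R.inv().apply(np.array(X)-s["tcp_pos"])/.15).round(3),"(after turn)")
E
python3 - <<'E'
import pickle,cv2
from plant import r
from h import *
d=pickle.load(open("c0.pkl","rb"));c=d["top"];im=c["image"]
b,g,rr=[im[...,i].astype(int) for i in range(3)]
m=((np.minimum(g,rr)-b)>60).astype(np.uint8); m[:,:298]=0;m[:135]=0;m[225:]=0
cs,_=cv2.findContours(m,cv2.RETR_EXTERNAL,cv2.CHAIN_APPROX_NONE)
for k in cs:
    if cv2.contourArea(k)<300: continue
    P=np.array([ray(c,q[0],.006)[:2]for q in k],np.float32)
    rc=cv2.minAreaRect(P*1000);print(np.round(rc[0],1),np.round(rc[1],1),round(rc[2],1))
q=lambda u,v:(u/5+298-.4,v/5+135-.4)
print("plug",ray(c,q(25,357),.01),ray(c,q(195,331),.01))
print("bush",ray(c,q(300,108),.033),"pins",ray(c,q(614,348),.014),"loupe",ray(c,q(350,363),.015))
s=r.get_state();todo(s,[.59,-.045,.16],0)
E
```

```text
[ 578.7 -248.6] [ 73.7 109.3] 86.3
[ 577.8 -147.2] [ 73.1 109.5] 89.2
[575.4  59.7] [105.5  71.1] 1.2
[595.6 -43.2] [ 73.3 109.1] 90.0
plug [0.46299763 0.09402312 0.01      ] [0.47880249 0.00669009 0.01      ]
bush [ 0.5923594  -0.04395501  0.033     ] pins [ 0.47445015 -0.20694651  0.014     ] loupe [ 0.46311575 -0.07221528  0.015     ]
turn [ 0.02  0.   -5.71]
slide [1.95  4.336 0.438] (after turn)
```

Emit:
play_rows([
  {"slide": [0,0,0],"delta_rot": [0,0,-0.95],"fingers": 0},
  {"slide": [0,0,0],"delta_rot": [0,0,-0.95],"fingers": 0},
  {"slide": [0,0,0],"delta_rot": [0,0,-0.95],"fingers": 0},
  {"slide": [0,0,0],"delta_rot": [0,0,-0.95],"fingers": 0},
  {"slide": [0,0,0],"delta_rot": [0,0,-0.95],"fingers": 0},
  {"slide": [0,0,0],"delta_rot": [0,0,-0.95],"fingers": 0},
])

```text
time_s: 0.85
tcp_pos: [0.2976, 0.6055, 0.226]
eef_rot: [179.9, 0.0, 0.1]
contact_force: [-0.7, -0.1, -0.2]
gripper_width: 0.0441
gripper_force: 0.0
```

Emit:
play_rows([
  {"slide": [0.14,0.3,0.03],"delta_rot": [0,0,0],"fingers": 0},
  {"slide": [0.14,0.3,0.03],"delta_rot": [0,0,0],"fingers": 0},
  {"slide": [0.14,0.3,0.03],"delta_rot": [0,0,0],"fingers": 0},
  {"slide": [0.14,0.3,0.03],"delta_rot": [0,0,0],"fingers": 0},
  {"slide": [0.14,0.3,0.03],"delta_rot": [0,0,0],"fingers": 0},
  {"slide": [0.14,0.3,0.03],"delta_rot": [0,0,0],"fingers": 0},
  {"slide": [0.14,0.3,0.03],"delta_rot": [0,0,0],"fingers": 0},
])

```text
time_s: 1.72
tcp_pos: [0.4448, 0.289, 0.1948]
eef_rot: [180.0, 0.0, -0.0]
contact_force: [0.6, 0.8, -0.3]
gripper_width: 0.0438
gripper_force: 0.0
```

Emit:
play_rows([
  {"slide": [0.14,0.3,0.03],"delta_rot": [0,0,0],"fingers": 0},
  {"slide": [0.14,0.3,0.03],"delta_rot": [0,0,0],"fingers": 0},
  {"slide": [0.14,0.3,0.03],"delta_rot": [0,0,0],"fingers": 0},
  {"slide": [0.14,0.3,0.03],"delta_rot": [0,0,0],"fingers": 0},
  {"slide": [0.14,0.3,0.03],"delta_rot": [0,0,0],"fingers": 0},
  {"slide": [0.14,0.3,0.03],"delta_rot": [0,0,0],"fingers": 0},
  {"slide": [0.12,0.3,0.03],"delta_rot": [0,0,0],"fingers": 0},
  {"slide": [0,0,0],"delta_rot": [0,0,0],"fingers": 0},
])

```text
time_s: 2.72
tcp_pos: [0.5883, -0.0273, 0.1623]
eef_rot: [180.0, 0.1, -0.3]
contact_force: [-1.6, 0.1, 0.2]
gripper_width: 0.0436
gripper_force: 0.0
```

```bash
cat >> h.py <<'E'
def wray(s,w,uv,z):
    x,y=uv[0]-w["cx"],uv[1]-w["cy"]; rr=np.hypot(x,y); th=rr/w["fx"]
    d=np.array([x/rr*np.sin(th),y/rr*np.sin(th),np.cos(th)]) if rr>0 else np.array([0,0,1.])
    R=Ro.from_euler("xyz",s["eef_rot"],degrees=True).as_matrix(); T=w["T_tool_cam"]
    o=R@T[:3,3]+s["tcp_pos"]; d=R@T[:3,:3]@d
    return o+d*(z-o[2])/d[2]
def rectify(s,w,z,x0,x1,y0,y1,n):
    "plane z seen from above: image col = -y, row = -x, n px per m"
    R=Ro.from_euler("xyz",s["eef_rot"],degrees=True).as_matrix(); T=w["T_tool_cam"]
    X,Y=np.meshgrid(np.arange(x1,x0,-1/n),np.arange(y1,y0,-1/n),indexing="ij")
    P=(np.stack([X,Y,0*X+z],-1)-s["tcp_pos"])@R; P=(P-T[:3,3])@T[:3,:3]
    rho=np.hypot(P[...,0],P[...,1]); th=np.arctan2(rho,P[...,2]); k=w["fx"]*th/np.maximum(rho,1e-9)
    return cv2.remap(w["image"],(P[...,0]*k+w["cx"]).astype(np.float32),(P[...,1]*k+w["cy"]).astype(np.float32),cv2.INTER_CUBIC)
E
python3 - <<'E'
import pickle
from plant import r
from h import *
s=r.get_state();w=r.capture("wrist");pickle.dump((s,w),open("w1.pkl","wb"))
print(s["time_s"],s["tcp_pos"],s["eef_rot"],w["fx"],w["cx"],w["cy"],w["T_tool_cam"].round(3))
a=rectify(s,w,.006,.40,.66,-.30,.10,1600);cv2.imwrite("pics/r1.png",cv2.resize(a,None,fx=1,fy=1));print(a.shape)
E
```

```text
2.725 [ 0.58828574 -0.02732621  0.16231032] [ 1.79963548e+02  1.17337882e-01 -2.75108809e-01] 325.19226210127806 278.27997049030387 214.12106067533557 [[ 0.    -0.953 -0.303  0.081]
 [ 1.     0.    -0.    -0.001]
 [ 0.    -0.303  0.953 -0.158]
 [ 0.     0.     0.     1.   ]]
(416, 640, 3)
```

View pics/r1.png

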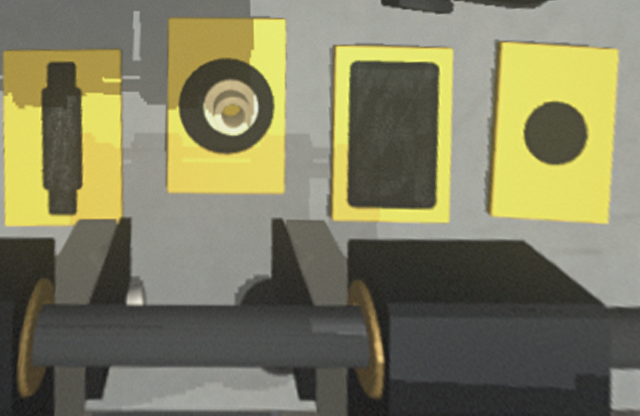

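Rectified wrist view: outlines at (62,138) plug, (226,106) ring, (394,135) pins, (556,133) bush; bush flange centre at (231,106).

Emit:
play_rows([
  {"slide": [0.02,0.05,0.25],"delta_rot": [0,0,0],"fingers": 0},
  {"slide": [0.02,0.05,0.25],"delta_rot": [0,0,0],"fingers": 0},
  {"slide": [0,0,0.2],"delta_rot": [0,0,0],"fingers": 0},
  {"slide": [0,0,0],"delta_rot": [0,0,0],"fingers": 0},
  {"slide": [0,0,0],"delta_rot": [0,0,0],"fingers": 0},
])

```text
time_s: 3.4
tcp_pos: [0.595, -0.0387, 0.0598]
eef_rot: [180.0, -0.1, 0.0]
contact_force: [-0.0, 0.9, 0.7]
gripper_width: 0.0438
gripper_force: 0.0
```

Emit:
play_rows([
  {"slide": [0.0,0.03,0.14],"delta_rot": [0,0,0],"fingers": 0},
  {"slide": [0,0,0.14],"delta_rot": [0,0,0],"fingers": 0},
  {"slide": [0,0,0],"delta_rot": [0,0,0],"fingers": 0},
  {"slide": [0,0,0],"delta_rot": [0,0,0],"fingers": -1},
  {"slide": [0,0,0],"delta_rot": [0,0,0],"fingers": -1},
  {"slide": [0,0,0],"delta_rot": [0,0,0],"fingers": -1},
  {"slide": [0,0,0],"delta_rot": [0,0,0],"fingers": -1},
], squeeze=15)

```text
time_s: 4.28
tcp_pos: [0.5949, -0.0438, 0.0175]
eef_rot: [-180.0, -0.1, -0.0]
contact_force: [-1.8, 1.2, 5.7]
gripper_width: 0.0206
gripper_force: 15.0
```

Emit:
play_rows([
  {"slide": [0,0,-0.2],"delta_rot": [0,0,0],"fingers": -1},
  {"slide": [0,0,-0.2],"delta_rot": [0,0,0],"fingers": -1},
  {"slide": [-0.02,0.27,0],"delta_rot": [0,0,0],"fingers": -1},
  {"slide": [-0.02,0.27,0],"delta_rot": [0,0,0],"fingers": -1},
  {"slide": [-0.02,0.27,0],"delta_rot": [0,0,0],"fingers": -1},
  {"slide": [-0.03,0.27,0],"delta_rot": [0,0,0],"fingers": -1},
  {"slide": [-0.03,0.28,0],"delta_rot": [0,0,0],"fingers": -1},
  {"slide": [0,0,0],"delta_rot": [0,0,0],"fingers": -1},
])

```text
time_s: 5.28
tcp_pos: [0.5751, -0.2505, 0.0762]
eef_rot: [180.0, 0.0, -0.2]
contact_force: [0.5, 1.0, 0.1]
gripper_width: 0.0206
gripper_force: 15.0
```

Emit:
play_rows([
  {"slide": [0,0,0],"delta_rot": [0,0,0],"fingers": -1},
  {"slide": [0,0,0.15],"delta_rot": [0,0,0],"fingers": -1},
  {"slide": [0,0,0.15],"delta_rot": [0,0,0],"fingers": -1},
  {"slide": [0,0,0],"delta_rot": [0,0,0],"fingers": -1},
])

```text
time_s: 5.78
tcp_pos: [0.5749, -0.2466, 0.03]
eef_rot: [-180.0, 0.2, 0.0]
contact_force: [-0.3, -0.3, -0.2]
gripper_width: 0.0205
gripper_force: 15.0
```

Emit:
play_rows([
  {"slide": [0.013,0.01,0.04],"delta_rot": [0,0,0],"fingers": -1},
  {"slide": [0,0,0.035],"delta_rot": [0,0,0],"fingers": -1},
  {"slide": [0,0,0],"delta_rot": [0,0,0],"fingers": -1},
  {"slide": [0,0,0],"delta_rot": [0,0,0],"fingers": -1},
])

```text
time_s: 6.28
tcp_pos: [0.5781, -0.2495, 0.0206]
eef_rot: [180.0, -0.0, -0.0]
contact_force: [-0.6, -0.2, -0.2]
gripper_width: 0.0206
gripper_force: 15.0
```

Emit:
play_rows([
  {"slide": [0,0,0.015],"delta_rot": [0,0,0],"fingers": -1},
  {"slide": [0,0,0],"delta_rot": [0,0,0],"fingers": -1},
  {"slide": [0,0,0],"delta_rot": [0,0,0],"fingers": -1},
])

```text
time_s: 6.65
tcp_pos: [0.578, -0.2495, 0.0181]
eef_rot: [180.0, -0.0, -0.0]
contact_force: [-0.2, 0.2, -0.1]
gripper_width: 0.0205
gripper_force: 15.0
```

Emit:
play_rows([
  {"slide": [0,0,0],"delta_rot": [0,0,0],"fingers": 0},
  {"slide": [0,0,0],"delta_rot": [0,0,0],"fingers": 0},
  {"slide": [0,0,0],"delta_rot": [0,0,0],"fingers": 0},
  {"slide": [0,0,0],"delta_rot": [0,0,0],"fingers": 0},
  {"slide": [0,0,-0.25],"delta_rot": [0,0,0],"fingers": 0.6},
  {"slide": [0,0,-0.3],"delta_rot": [0,0,0],"fingers": 0.6},
  {"slide": [-0.1,-0.1,-0.3],"delta_rot": [0,0,0],"fingers": 0.6},
  {"slide": [0,0,0],"delta_rot": [0,0,0],"fingers": 0.6},
])

```text
time_s: 7.65
tcp_pos: [0.5647, -0.2343, 0.15]
eef_rot: [179.9, -0.4, 0.0]
contact_force: [-0.0, 0.4, 0.5]
gripper_width: 0.0693
gripper_force: 0.0
```

```bash
python3 - <<'E'
import pickle
from plant import r
from h import *
s=r.get_state();w=r.capture("wrist");pickle.dump((s,w),open("w2.pkl","wb"))
print(s["time_s"],s["tcp_pos"],s["eef_rot"])
a=rectify(s,w,.012,.38,.64,-.33,.0,1600);cv2.imwrite("pics/r2.png",np.hstack([a,cv2.resize(w["image"],None,fx=.48,fy=.48)[:a.shape[0]]]) if 0 else a)
E
```

```text
7.65 [ 0.56469515 -0.23431224  0.15004421] [ 1.79933177e+02 -4.16512483e-01  1.20551484e-02]
```

View pics/r2.png

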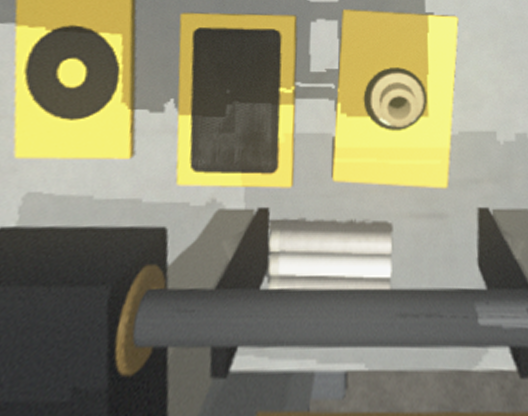

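Emit:
play_rows([
  {"slide": [-0.2,-0.06,0],"delta_rot": [0,0,0],"fingers": 0.36},
  {"slide": [-0.2,-0.06,0],"delta_rot": [0,0,0],"fingers": 0.36},
  {"slide": [-0.2,-0.06,0],"delta_rot": [0,0,0],"fingers": 0.36},
  {"slide": [0,0,0],"delta_rot": [0,0,1],"fingers": 0.36},
  {"slide": [0,0,0],"delta_rot": [0,0,1],"fingers": 0.36},
  {"slide": [0,0,0],"delta_rot": [0,0,1],"fingers": 0.36},
  {"slide": [0,0,0],"delta_rot": [0,0,1],"fingers": 0.36},
  {"slide": [0,0,0],"delta_rot": [0,0,1],"fingers": 0.36},
], squeeze=12)

```text
time_s: 8.7
tcp_pos: [0.4724, -0.2074, 0.1443]
eef_rot: [180.0, 0.1, -23.1]
contact_force: [-0.1, 0.3, 0.5]
gripper_width: 0.0594
gripper_force: 0.0
```

Emit:
play_rows([
  {"slide": [0,0,0],"delta_rot": [0,0,1],"fingers": 0.36},
  {"slide": [0,0,0],"delta_rot": [0,0,1],"fingers": 0.36},
  {"slide": [0,0,0],"delta_rot": [0,0,1],"fingers": 0.36},
  {"slide": [0,0,0],"delta_rot": [0,0,1],"fingers": 0.36},
  {"slide": [0,0,0],"delta_rot": [0,0,1],"fingers": 0.36},
  {"slide": [0,0,0],"delta_rot": [0,0,1],"fingers": 0.36},
  {"slide": [0,0,0],"delta_rot": [0,0,1],"fingers": 0.36},
  {"slide": [0,0,0],"delta_rot": [0,0,1],"fingers": 0.36},
])

```text
time_s: 9.7
tcp_pos: [0.4725, -0.2074, 0.1443]
eef_rot: [179.9, 0.1, -59.8]
contact_force: [0.3, 0.3, -0.4]
gripper_width: 0.0596
gripper_force: 0.0
```

Emit:
play_rows([
  {"slide": [0,0,0],"delta_rot": [0,0,1],"fingers": 0.36},
  {"slide": [0,0,0],"delta_rot": [0,0,1],"fingers": 0.36},
  {"slide": [0,0,0],"delta_rot": [0,0,1],"fingers": 0.36},
  {"slide": [0,0,0],"delta_rot": [0,0,1],"fingers": 0.36},
  {"slide": [0,0,0],"delta_rot": [0,0,1],"fingers": 0.36},
  {"slide": [0,0,0],"delta_rot": [0,0,1],"fingers": 0.36},
  {"slide": [0,0,0],"delta_rot": [0,0,0.65],"fingers": 0.36},
  {"slide": [0,0,0],"delta_rot": [0,0,0],"fingers": 0.36},
])

```text
time_s: 10.7
tcp_pos: [0.4725, -0.2074, 0.1445]
eef_rot: [179.9, 0.0, -90.1]
contact_force: [0.0, 0.2, -0.4]
gripper_width: 0.0596
gripper_force: 0.0
```

```bash
python3 - <<'E'
import pickle
from plant import r
from h import *
s=r.get_state();w=r.capture("wrist");pickle.dump((s,w),open("w3.pkl","wb"))
print(s["time_s"],s["tcp_pos"],s["eef_rot"],s["joints"])
cv2.imwrite("pics/r3.png",rectify(s,w,.016,.40,.55,-.35,-.10,2400))
E
```

```text
10.7 [ 0.47251728 -0.20739241  0.14447287] [ 1.79891078e+02  1.38835881e-02 -9.01067403e+01] [-1.88579852e+00  9.79225039e+00 -2.56884855e+01 -1.28711464e-02
 -5.46285652e+01  1.78653224e+00]
```

View pics/r3.png

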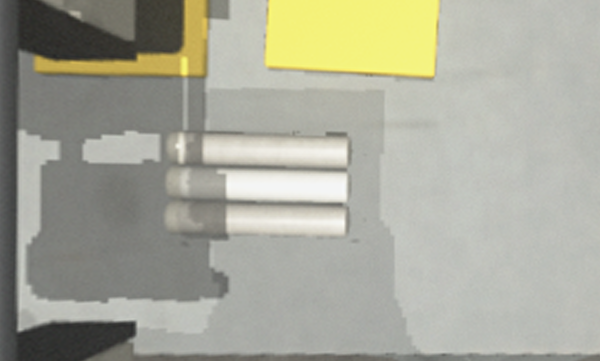

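Emit:
play_rows([
  {"slide": [0,0,0.25],"delta_rot": [0,0,0],"fingers": 0.36},
  {"slide": [0,0,0.25],"delta_rot": [0,0,0],"fingers": 0.36},
  {"slide": [0,0,0.2],"delta_rot": [0,0,0],"fingers": 0.36},
  {"slide": [0,0,0.1],"delta_rot": [0,0,0],"fingers": 0.36},
  {"slide": [0,0,0],"delta_rot": [0,0,0],"fingers": 0.36},
  {"slide": [0,0,0],"delta_rot": [0,0,0],"fingers": 0.36},
])

```text
time_s: 11.5
tcp_pos: [0.4739, -0.2075, 0.0265]
eef_rot: [-179.9, -0.0, -90.1]
contact_force: [-0.2, -0.2, 0.3]
gripper_width: 0.0598
gripper_force: 0.0
```

Emit:
play_rows([
  {"slide": [0,0,0.06],"delta_rot": [0,0,0],"fingers": 0.36},
  {"slide": [0,0,0.06],"delta_rot": [0,0,0],"fingers": 0.36},
  {"slide": [0,0,0],"delta_rot": [0,0,0],"fingers": 0.36},
  {"slide": [0,0,0],"delta_rot": [0,0,0],"fingers": -1},
  {"slide": [0,0,0],"delta_rot": [0,0,0],"fingers": -1},
  {"slide": [0,0,0],"delta_rot": [0,0,0],"fingers": -1},
  {"slide": [0,0,0],"delta_rot": [0,0,0],"fingers": -1},
])

```text
time_s: 12.38
tcp_pos: [0.4732, -0.2074, 0.0077]
eef_rot: [-180.0, -0.0, -90.1]
contact_force: [-0.6, -0.3, -0.4]
gripper_width: 0.0489
gripper_force: 12.0
```

Emit:
play_rows([
  {"slide": [0,0,-0.2],"delta_rot": [0,0,0],"fingers": -1},
  {"slide": [0,0,-0.2],"delta_rot": [0,0,0],"fingers": -1},
  {"slide": [0,0,-0.2],"delta_rot": [0,0,0],"fingers": -1},
  {"slide": [0,0,-0.1],"delta_rot": [0,0,-1],"fingers": -1},
  {"slide": [0,0,0],"delta_rot": [0,0,-1],"fingers": -1},
  {"slide": [0,0,0],"delta_rot": [0,0,-1],"fingers": -1},
  {"slide": [0,0,0],"delta_rot": [0,0,-1],"fingers": -1},
  {"slide": [0,0,0],"delta_rot": [0,0,-1],"fingers": -1},
])

```text
time_s: 13.38
tcp_pos: [0.4726, -0.2073, 0.1124]
eef_rot: [180.0, 0.0, -67.1]
contact_force: [0.0, 0.9, -1.7]
gripper_width: 0.0486
gripper_force: 12.0
```

Emit:
play_rows([
  {"slide": [0,0,0],"delta_rot": [0,0,-1],"fingers": -1},
  {"slide": [0,0,0],"delta_rot": [0,0,-1],"fingers": -1},
  {"slide": [0,0,0],"delta_rot": [0,0,-1],"fingers": -1},
  {"slide": [0,0,0],"delta_rot": [0,0,-1],"fingers": -1},
  {"slide": [0,0,0],"delta_rot": [0,0,-1],"fingers": -1},
  {"slide": [0,0,0],"delta_rot": [0,0,-1],"fingers": -1},
  {"slide": [0,0,0],"delta_rot": [0,0,-1],"fingers": -1},
  {"slide": [0,0,0],"delta_rot": [0,0,-1],"fingers": -1},
])

```text
time_s: 14.38
tcp_pos: [0.4726, -0.2073, 0.1123]
eef_rot: [180.0, 0.0, -30.4]
contact_force: [-0.2, 0.7, -2.1]
gripper_width: 0.0492
gripper_force: 12.0
```

Emit:
play_rows([
  {"slide": [0,0,0],"delta_rot": [0,0,-1],"fingers": -1},
  {"slide": [0,0,0],"delta_rot": [0,0,-1],"fingers": -1},
  {"slide": [0,0,0],"delta_rot": [0,0,-1],"fingers": -1},
  {"slide": [0,0,0],"delta_rot": [0,0,-1],"fingers": -1},
  {"slide": [0,0,0],"delta_rot": [0,0,-1],"fingers": -1},
  {"slide": [0,0,0],"delta_rot": [0,0,-1],"fingers": -1},
  {"slide": [0,0,0],"delta_rot": [0,0,-0.5],"fingers": -1},
  {"slide": [0,0,0],"delta_rot": [0,0,0],"fingers": -1},
])

```text
time_s: 15.38
tcp_pos: [0.4727, -0.2073, 0.1124]
eef_rot: [-180.0, 0.0, -0.8]
contact_force: [0.1, 0.1, -1.5]
gripper_width: 0.0487
gripper_force: 12.0
```

Emit:
play_rows([
  {"slide": [0.23,-0.13,0],"delta_rot": [0,0,0],"fingers": -1},
  {"slide": [0.23,-0.13,0],"delta_rot": [0,0,0],"fingers": -1},
  {"slide": [0.23,-0.14,0],"delta_rot": [0,0,0],"fingers": -1},
  {"slide": [0,0,0.15],"delta_rot": [0,0,0],"fingers": -1},
  {"slide": [0,0,0.15],"delta_rot": [0,0,0],"fingers": -1},
  {"slide": [0,0,0.15],"delta_rot": [0,0,0],"fingers": -1},
  {"slide": [0,0,0],"delta_rot": [0,0,0],"fingers": -1},
  {"slide": [0,0,0],"delta_rot": [0,0,0],"fingers": -1},
])

```text
time_s: 16.38
tcp_pos: [0.5778, -0.1488, 0.0458]
eef_rot: [180.0, -0.0, -0.7]
contact_force: [-0.2, 0.2, -0.7]
gripper_width: 0.0488
gripper_force: 12.0
```

Emit:
play_rows([
  {"slide": [0,-0.012,0.1],"delta_rot": [0,0,0],"fingers": -1},
  {"slide": [0,0,0.08],"delta_rot": [0,0,0],"fingers": -1},
  {"slide": [0,0,0.02],"delta_rot": [0,0,0],"fingers": -1},
  {"slide": [0,0,0.0],"delta_rot": [0,0,0],"fingers": -1},
  {"slide": [0,0,0.0],"delta_rot": [0,0,0],"fingers": -1},
])

```text
time_s: 17.0
tcp_pos: [0.5776, -0.1469, 0.0153]
eef_rot: [180.0, -0.0, -0.7]
contact_force: [0.7, 0.3, -0.8]
gripper_width: 0.0487
gripper_force: 12.0
```

Release, rise, then head for the ring on the left bench.

Emit:
play_rows([
  {"slide": [0,0,0.008],"delta_rot": [0,0,0],"fingers": -1},
  {"slide": [0,0,0],"delta_rot": [0,0,0],"fingers": -1},
  {"slide": [0,0,0],"delta_rot": [0,0,0],"fingers": 0.4},
  {"slide": [0,0,0],"delta_rot": [0,0,0],"fingers": 0.4},
  {"slide": [0,0,0],"delta_rot": [0,0,0],"fingers": 0.4},
  {"slide": [0,0,-0.2],"delta_rot": [0,0,0],"fingers": 0.4},
  {"slide": [0,0,-0.3],"delta_rot": [0,0,0],"fingers": 0.4},
  {"slide": [0,0,-0.4],"delta_rot": [0,0,0],"fingers": 0.4},
])

```text
time_s: 18.0
tcp_pos: [0.5763, -0.1469, 0.1491]
eef_rot: [180.0, 0.2, -0.7]
contact_force: [1.7, -0.4, 0.1]
gripper_width: 0.0615
gripper_force: 0.0
```

```bash
python3 - <<'E'
import pickle
from plant import r
from h import *
s=r.get_state();w=r.capture("wrist");pickle.dump((s,w),open("w4.pkl","wb"))
print(s["time_s"],s["tcp_pos"],s["eef_rot"])
cv2.imwrite("pics/r4.png",rectify(s,w,.014,.48,.66,-.30,.10,1600))
todo(s,[.40,.247,.15])
E
```

```text
18.0 [ 0.57627783 -0.14688515  0.14911085] [ 1.79996458e+02  1.68951331e-01 -7.38684477e-01]
slide [-1.209 -2.611 -0.003] (after turn)
```

View pics/r4.png

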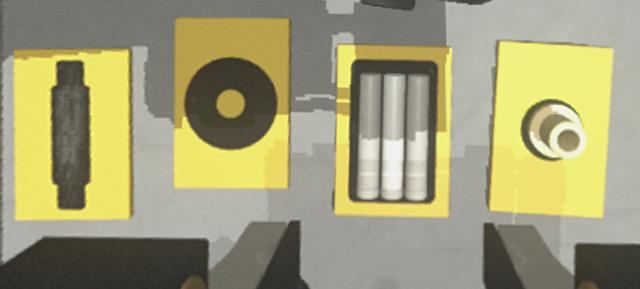

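Pin box sits centred in its outline (394,133). Going to the ring.

Emit:
play_rows([
  {"slide": [-0.13,-0.29,0],"delta_rot": [0,0,0],"fingers": 0.5},
  {"slide": [-0.13,-0.29,0],"delta_rot": [0,0,0],"fingers": 0.5},
  {"slide": [-0.13,-0.29,0],"delta_rot": [0,0,0],"fingers": 0.5},
  {"slide": [-0.13,-0.29,0],"delta_rot": [0,0,0],"fingers": 0.5},
  {"slide": [-0.13,-0.29,0],"delta_rot": [0,0,0],"fingers": 0.5},
  {"slide": [-0.13,-0.29,0],"delta_rot": [0,0,0],"fingers": 0.5},
  {"slide": [-0.13,-0.29,0],"delta_rot": [0,0,0],"fingers": 0.5},
  {"slide": [-0.13,-0.29,0],"delta_rot": [0,0,0],"fingers": 0.5},
])

```text
time_s: 19.05
tcp_pos: [0.425, 0.2045, 0.1491]
eef_rot: [-180.0, -0.0, -0.7]
contact_force: [0.5, -0.1, 0.2]
gripper_width: 0.0656
gripper_force: 0.0
```

Emit:
play_rows([
  {"slide": [-0.15,-0.27,0],"delta_rot": [0,0,0],"fingers": 0.5},
  {"slide": [0,0,0],"delta_rot": [0,0,0],"fingers": 0.5},
  {"slide": [0,0,0],"delta_rot": [0,0,0],"fingers": 0.5},
])

```text
time_s: 19.42
tcp_pos: [0.4036, 0.2438, 0.1488]
eef_rot: [180.0, 0.0, -0.7]
contact_force: [0.4, 0.4, -0.1]
gripper_width: 0.0657
gripper_force: 0.0
```

```bash
python3 - <<'E'
import pickle
from plant import r
from h import *
s=r.get_state();w=r.capture("wrist");pickle.dump((s,w),open("w5.pkl","wb"))
print(s["time_s"],s["tcp_pos"],s["eef_rot"])
cv2.imwrite("pics/r5.png",rectify(s,w,.016,.34,.54,.15,.40,2000))
E
```

```text
19.425 [0.40361749 0.24379214 0.14879654] [ 1.79995759e+02  5.46573135e-03 -6.81858418e-01]
```

View pics/r5.png

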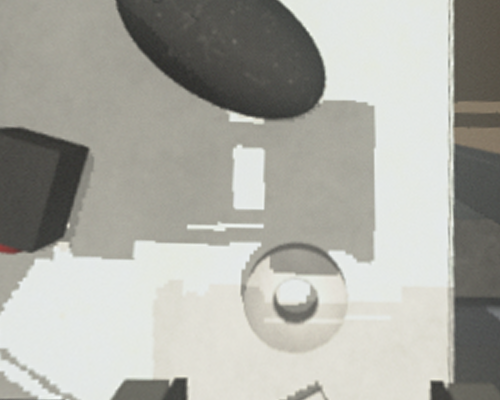

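Emit:
play_rows([
  {"slide": [-0.05,-0.03,0.2],"delta_rot": [0,0,0],"fingers": 0.55},
  {"slide": [-0.047,-0.03,0.25],"delta_rot": [0,0,0],"fingers": 0.55},
  {"slide": [0,0,0.2],"delta_rot": [0,0,0],"fingers": 0.55},
  {"slide": [0,0,0.15],"delta_rot": [0,0,0],"fingers": 0.55},
  {"slide": [0,0,0],"delta_rot": [0,0,0],"fingers": 0.55},
  {"slide": [0,0,0],"delta_rot": [0,0,0],"fingers": 0.55},
], squeeze=25)

```text
time_s: 20.23
tcp_pos: [0.3901, 0.2529, 0.0296]
eef_rot: [-180.0, -0.0, -0.8]
contact_force: [-0.2, 0.2, -0.2]
gripper_width: 0.068
gripper_force: 0.0
```

Emit:
play_rows([
  {"slide": [-0.005,0,0.08],"delta_rot": [0,0,0],"fingers": 0.55},
  {"slide": [0,0,0.07],"delta_rot": [0,0,0],"fingers": 0.55},
  {"slide": [0,0,0],"delta_rot": [0,0,0],"fingers": 0.55},
  {"slide": [0,0,0],"delta_rot": [0,0,0],"fingers": -1},
  {"slide": [0,0,0],"delta_rot": [0,0,0],"fingers": -1},
  {"slide": [0,0,0],"delta_rot": [0,0,0],"fingers": -1},
  {"slide": [0,0,0],"delta_rot": [0,0,0],"fingers": -1},
])

```text
time_s: 21.1
tcp_pos: [0.3886, 0.2531, 0.0065]
eef_rot: [-180.0, -0.0, -0.7]
contact_force: [-0.5, -0.8, 1.6]
gripper_width: 0.0513
gripper_force: 25.0
```

Emit:
play_rows([
  {"slide": [0,0,-0.2],"delta_rot": [0,0,0],"fingers": -1},
  {"slide": [0,0,-0.2],"delta_rot": [0,0,0],"fingers": -1},
  {"slide": [0,0,-0.2],"delta_rot": [0,0,0],"fingers": -1},
  {"slide": [0,0,0],"delta_rot": [0,0,0],"fingers": -1},
])

```text
time_s: 21.6
tcp_pos: [0.3895, 0.2543, 0.0984]
eef_rot: [-179.8, -0.2, -0.7]
contact_force: [0.5, 0.2, -2.6]
gripper_width: 0.0512
gripper_force: 25.0
```

Emit:
play_rows([
  {"slide": [0.17,0.24,0],"delta_rot": [0,0,0],"fingers": -1},
  {"slide": [0.17,0.24,0],"delta_rot": [0,0,0],"fingers": -1},
  {"slide": [0.17,0.25,0],"delta_rot": [0,0,0],"fingers": -1},
  {"slide": [0.17,0.25,0],"delta_rot": [0,0,0],"fingers": -1},
  {"slide": [0.17,0.25,0],"delta_rot": [0,0,0],"fingers": -1},
  {"slide": [0.18,0.25,0],"delta_rot": [0,0,0],"fingers": -1},
  {"slide": [0.18,0.24,0],"delta_rot": [0,0,0],"fingers": -1},
  {"slide": [0.18,0.24,0],"delta_rot": [0,0,0],"fingers": -1},
])

```text
time_s: 22.6
tcp_pos: [0.5934, -0.045, 0.0948]
eef_rot: [180.0, 0.1, -0.8]
contact_force: [0.6, 1.3, -0.8]
gripper_width: 0.0511
gripper_force: 25.0
```

Emit:
play_rows([
  {"slide": [0,0,0],"delta_rot": [0,0,0],"fingers": -1},
  {"slide": [0,0,0.2],"delta_rot": [0,0,0],"fingers": -1},
  {"slide": [0,0,0.2],"delta_rot": [0,0,0],"fingers": -1},
  {"slide": [0,0,0],"delta_rot": [0,0,0],"fingers": -1},
  {"slide": [0,0,0],"delta_rot": [0,0,0],"fingers": -1},
])

```text
time_s: 23.22
tcp_pos: [0.5936, -0.0433, 0.0368]
eef_rot: [180.0, -0.0, -0.7]
contact_force: [-0.4, 0.2, -0.3]
gripper_width: 0.0512
gripper_force: 25.0
```

Emit:
play_rows([
  {"slide": [0.005,-0.007,0.08],"delta_rot": [0,0,0],"fingers": -1},
  {"slide": [0,0,0.06],"delta_rot": [0,0,0],"fingers": -1},
  {"slide": [0,0,0.012],"delta_rot": [0,0,0],"fingers": -1},
  {"slide": [0,0,0],"delta_rot": [0,0,0],"fingers": -1},
  {"slide": [0,0,0],"delta_rot": [0,0,0],"fingers": -1},
])

```text
time_s: 23.85
tcp_pos: [0.5943, -0.0426, 0.0138]
eef_rot: [-180.0, -0.0, -0.7]
contact_force: [0.3, -0.8, -1.6]
gripper_width: 0.0511
gripper_force: 25.0
```

Emit:
play_rows([
  {"slide": [0,0,0.006],"delta_rot": [0,0,0],"fingers": -1},
  {"slide": [0,0,0],"delta_rot": [0,0,0],"fingers": -1},
  {"slide": [0,0,0],"delta_rot": [0,0,0],"fingers": 0.4},
  {"slide": [0,0,0],"delta_rot": [0,0,0],"fingers": 0.4},
  {"slide": [0,0,0],"delta_rot": [0,0,0],"fingers": 0.4},
  {"slide": [0,0,-0.2],"delta_rot": [0,0,0],"fingers": 0.4},
  {"slide": [0,0,-0.3],"delta_rot": [0,0,0],"fingers": 0.4},
  {"slide": [0,0,-0.4],"delta_rot": [0,0,0],"fingers": 0},
])

```text
time_s: 24.85
tcp_pos: [0.5931, -0.0427, 0.1479]
eef_rot: [180.0, 0.2, -0.7]
contact_force: [2.4, 0.5, -0.0]
gripper_width: 0.0559
gripper_force: 0.0
```

Emit:
play_rows([
  {"slide": [-0.2,-0.15,0],"delta_rot": [0,0,0],"fingers": -0.1},
  {"slide": [-0.2,-0.15,0],"delta_rot": [0,0,0],"fingers": -0.1},
  {"slide": [-0.2,-0.15,0],"delta_rot": [0,0,0],"fingers": -0.1},
  {"slide": [-0.2,-0.16,0],"delta_rot": [0,0,0],"fingers": -0.1},
  {"slide": [0,0,0],"delta_rot": [0,0,1],"fingers": -0.1},
  {"slide": [0,0,0],"delta_rot": [0,0,1],"fingers": -0.1},
  {"slide": [0,0,0],"delta_rot": [0,0,1],"fingers": -0.1},
  {"slide": [0,0,0],"delta_rot": [0,0,1],"fingers": -0.1},
])

```text
time_s: 25.85
tcp_pos: [0.4752, 0.0505, 0.1478]
eef_rot: [-180.0, -0.0, -19.2]
contact_force: [-0.4, -1.0, 0.3]
gripper_width: 0.0395
gripper_force: 0.0
```

Emit:
play_rows([
  {"slide": [0,0,0],"delta_rot": [0,0,1],"fingers": -0.1},
  {"slide": [0,0,0],"delta_rot": [0,0,1],"fingers": -0.1},
  {"slide": [0,0,0],"delta_rot": [0,0,1],"fingers": -0.1},
  {"slide": [0,0,0],"delta_rot": [0,0,1],"fingers": -0.1},
  {"slide": [0,0,0],"delta_rot": [0,0,1],"fingers": -0.1},
  {"slide": [0,0,0],"delta_rot": [0,0,1],"fingers": -0.1},
  {"slide": [0,0,0],"delta_rot": [0,0,1],"fingers": -0.1},
])

```text
time_s: 26.72
tcp_pos: [0.4753, 0.0505, 0.1478]
eef_rot: [-180.0, -0.0, -51.3]
contact_force: [-0.1, -0.2, 0.8]
gripper_width: 0.0397
gripper_force: 0.0
```

Emit:
play_rows([
  {"slide": [0,0,0],"delta_rot": [0,0,1],"fingers": -0.1},
  {"slide": [0,0,0],"delta_rot": [0,0,1],"fingers": -0.1},
  {"slide": [0,0,0],"delta_rot": [0,0,1],"fingers": -0.1},
  {"slide": [0,0,0],"delta_rot": [0,0,1],"fingers": -0.1},
  {"slide": [0,0,0],"delta_rot": [0,0,1],"fingers": -0.1},
  {"slide": [0,0,0],"delta_rot": [0,0,1],"fingers": -0.1},
  {"slide": [0,0,0],"delta_rot": [0,0,0.25],"fingers": -0.1},
  {"slide": [0,0,0],"delta_rot": [0,0,0],"fingers": -0.1},
])

```text
time_s: 27.72
tcp_pos: [0.4753, 0.0505, 0.1477]
eef_rot: [-180.0, 0.0, -79.7]
contact_force: [0.3, 0.2, -0.5]
gripper_width: 0.0393
gripper_force: 0.0
```

```bash
python3 - <<'E'
import pickle
from plant import r
from h import *
s=r.get_state();w=r.capture("wrist");pickle.dump((s,w),open("w6.pkl","wb"))
print(s["time_s"],s["tcp_pos"],s["eef_rot"])
cv2.imwrite("pics/r6.png",rectify(s,w,.010,.40,.64,-.12,.12,2200))
E
```

```text
27.725 [0.47527888 0.05045568 0.14772625] [-1.79992576e+02  1.07101885e-03 -7.97294490e+01]
```

View pics/r6.png

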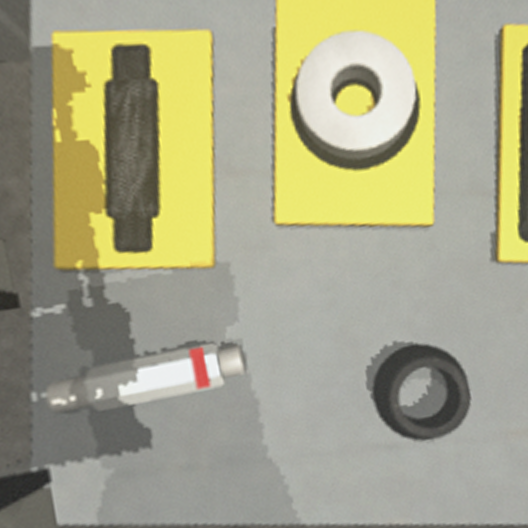

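Ring is home (disc edges even round (356,100)); the plug spans (48,395)–(243,358).

Emit:
play_rows([
  {"slide": [-0.024,0.038,0.2],"delta_rot": [0,0,0],"fingers": -0.1},
  {"slide": [0,0,0.25],"delta_rot": [0,0,0],"fingers": -0.1},
  {"slide": [0,0,0.2],"delta_rot": [0,0,0],"fingers": -0.1},
  {"slide": [0,0,0.15],"delta_rot": [0,0,0],"fingers": -0.1},
  {"slide": [0,0,0],"delta_rot": [0,0,0],"fingers": -0.1},
  {"slide": [0,0,0],"delta_rot": [0,0,0],"fingers": -0.1},
], squeeze=15)

```text
time_s: 28.52
tcp_pos: [0.4696, 0.0532, 0.0284]
eef_rot: [-180.0, 0.0, -79.8]
contact_force: [0.3, 0.6, 0.2]
gripper_width: 0.0398
gripper_force: 0.0
```

Emit:
play_rows([
  {"slide": [0,0,0.08],"delta_rot": [0,0,0],"fingers": -0.1},
  {"slide": [0,0,0.07],"delta_rot": [0,0,0],"fingers": -0.1},
  {"slide": [0,0,0],"delta_rot": [0,0,0],"fingers": -0.1},
  {"slide": [0,0,0],"delta_rot": [0,0,0],"fingers": -1},
  {"slide": [0,0,0],"delta_rot": [0,0,0],"fingers": -1},
  {"slide": [0,0,0],"delta_rot": [0,0,0],"fingers": -1},
  {"slide": [0,0,0],"delta_rot": [0,0,0],"fingers": -1},
])

```text
time_s: 29.4
tcp_pos: [0.4692, 0.0531, 0.0054]
eef_rot: [-180.0, 0.0, -79.8]
contact_force: [-0.3, 0.6, 0.6]
gripper_width: 0.0185
gripper_force: 15.0
```

Emit:
play_rows([
  {"slide": [0,0,-0.2],"delta_rot": [0,0,0],"fingers": -1},
  {"slide": [0,0,-0.2],"delta_rot": [0,0,0],"fingers": -1},
  {"slide": [0,0,-0.2],"delta_rot": [0,0,0],"fingers": -1},
  {"slide": [0,0,0],"delta_rot": [0,0,-1],"fingers": -1},
  {"slide": [0,0,0],"delta_rot": [0,0,-1],"fingers": -1},
  {"slide": [0,0,0],"delta_rot": [0,0,-1],"fingers": -1},
  {"slide": [0,0,0],"delta_rot": [0,0,-1],"fingers": -1},
])

```text
time_s: 30.28
tcp_pos: [0.4687, 0.0529, 0.0951]
eef_rot: [180.0, 0.0, -61.3]
contact_force: [0.2, -0.0, -0.7]
gripper_width: 0.0185
gripper_force: 15.0
```

Emit:
play_rows([
  {"slide": [0,0,0],"delta_rot": [0,0,-1],"fingers": -1},
  {"slide": [0,0,0],"delta_rot": [0,0,-1],"fingers": -1},
  {"slide": [0,0,0],"delta_rot": [0,0,-1],"fingers": -1},
  {"slide": [0,0,0],"delta_rot": [0,0,-1],"fingers": -1},
  {"slide": [0,0,0],"delta_rot": [0,0,-1],"fingers": -1},
  {"slide": [0,0,0],"delta_rot": [0,0,-1],"fingers": -1},
  {"slide": [0,0,0],"delta_rot": [0,0,-1],"fingers": -1},
])

```text
time_s: 31.15
tcp_pos: [0.4687, 0.0529, 0.095]
eef_rot: [180.0, 0.0, -29.2]
contact_force: [0.1, 0.3, -0.6]
gripper_width: 0.0186
gripper_force: 15.0
```

Emit:
play_rows([
  {"slide": [0,0,0],"delta_rot": [0,0,-1],"fingers": -1},
  {"slide": [0,0,0],"delta_rot": [0,0,-1],"fingers": -1},
  {"slide": [0,0,0],"delta_rot": [0,0,-1],"fingers": -1},
  {"slide": [0,0,0],"delta_rot": [0,0,-1],"fingers": -1},
  {"slide": [0,0,0],"delta_rot": [0,0,-1],"fingers": -1},
  {"slide": [0,0,0],"delta_rot": [0,0,-1],"fingers": -1},
  {"slide": [0,0,0],"delta_rot": [0,0,-0.5],"fingers": -1},
  {"slide": [0,0,0],"delta_rot": [0,0,0],"fingers": -1},
])

```text
time_s: 32.15
tcp_pos: [0.4688, 0.0529, 0.095]
eef_rot: [180.0, 0.0, 0.4]
contact_force: [0.3, 0.0, -2.0]
gripper_width: 0.0187
gripper_force: 15.0
```

Emit:
play_rows([
  {"slide": [0.23,-0.02,0],"delta_rot": [0,0,0],"fingers": -1},
  {"slide": [0.23,-0.01,0],"delta_rot": [0,0,0],"fingers": -1},
  {"slide": [0.24,-0.01,0],"delta_rot": [0,0,0],"fingers": -1},
  {"slide": [0,0,0.2],"delta_rot": [0,0,0],"fingers": -1},
  {"slide": [0,0,0.2],"delta_rot": [0,0,0],"fingers": -1},
  {"slide": [0,0,0],"delta_rot": [0,0,0],"fingers": -1},
  {"slide": [0,0,0],"delta_rot": [0,0,0],"fingers": -1},
])

```text
time_s: 33.02
tcp_pos: [0.5746, 0.0599, 0.0361]
eef_rot: [180.0, -0.0, 0.4]
contact_force: [0.2, -0.2, -0.8]
gripper_width: 0.0186
gripper_force: 15.0
```

Emit:
play_rows([
  {"slide": [0,0,0.08],"delta_rot": [0,0,0],"fingers": -1},
  {"slide": [0,0,0.06],"delta_rot": [0,0,0],"fingers": -1},
  {"slide": [0,0,0.018],"delta_rot": [0,0,0],"fingers": -1},
  {"slide": [0,0,0],"delta_rot": [0,0,0],"fingers": -1},
  {"slide": [0,0,0],"delta_rot": [0,0,0],"fingers": -1},
])

```text
time_s: 33.65
tcp_pos: [0.5741, 0.0598, 0.0115]
eef_rot: [-180.0, -0.0, 0.4]
contact_force: [0.6, -0.2, -0.9]
gripper_width: 0.0188
gripper_force: 15.0
```

Emit:
play_rows([
  {"slide": [0,0,0.004],"delta_rot": [0,0,0],"fingers": -1},
  {"slide": [0,0,0],"delta_rot": [0,0,0],"fingers": -0.1},
  {"slide": [0,0,0],"delta_rot": [0,0,0],"fingers": -0.1},
  {"slide": [0,0,0],"delta_rot": [0,0,0],"fingers": -0.1},
  {"slide": [0,0,-0.2],"delta_rot": [0,0,0],"fingers": -0.1},
  {"slide": [0,0,-0.3],"delta_rot": [0,0,0],"fingers": -0.1},
  {"slide": [0,0.35,-0.4],"delta_rot": [0,0,0],"fingers": -0.1},
  {"slide": [0,0.35,-0.1],"delta_rot": [0,0,0],"fingers": -0.1},
])

```text
time_s: 34.65
tcp_pos: [0.5764, -0.0339, 0.1514]
eef_rot: [-180.0, -0.3, 0.6]
contact_force: [0.4, 0.3, -0.6]
gripper_width: 0.0394
gripper_force: 0.0
```

Emit:
play_rows([
  {"slide": [0,0,0],"delta_rot": [0,0,0],"fingers": -0.1},
  {"slide": [0,0,0],"delta_rot": [0,0,0],"fingers": -0.1},
  {"slide": [0,0,0],"delta_rot": [0,0,0],"fingers": -0.1},
])

```text
time_s: 35.02
tcp_pos: [0.5744, -0.0332, 0.1472]
eef_rot: [180.0, 0.1, 0.5]
contact_force: [0.4, 0.8, -0.0]
gripper_width: 0.0391
gripper_force: 0.0
```

```bash
python3 - <<'E'
from plant import r
from h import *
s=r.get_state();w=r.capture("wrist")
print(s["time_s"],s["tcp_pos"],s["eef_rot"])
cv2.imwrite("pics/r7.png",rectify(s,w,.014,.48,.66,-.30,.11,1900))
E
```

```text
35.025 [ 0.57439879 -0.03322428  0.14721309] [1.79990912e+02 6.23258025e-02 4.57716562e-01]
```

View pics/r7.png

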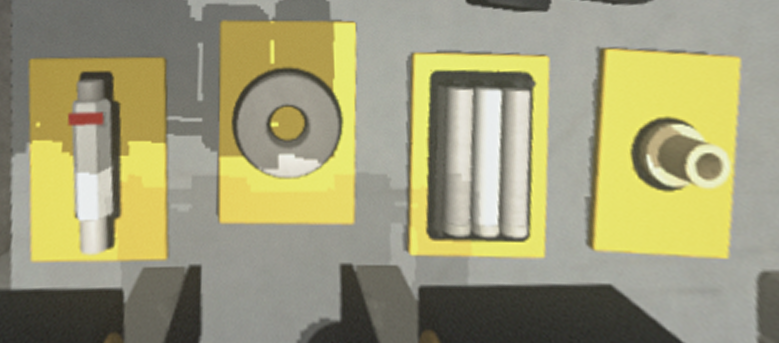

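All four pieces lie within their outlines: plug (94,166), ring (287,123), pin box (482,158) and bush (665,155), upright. Handing in.

```bash
python3 -c "
from plant import r
print(r.close_job())"
```

```text
the job is handed in; nothing more can be done
None
```

The setting ring, plug gauge, pin box and bush are on their own pads, within their outlines in the last wrist picture. I moved neither the loupe nor the magnet block. I handed the job in at about 35 s, and no verdict was shown.

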